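# Find the blind hole of a spacer on the gauge pin and hold it hole-up

### The arm

A 7-joint arm with a two-finger parallel gripper is mounted at the origin on a cart in front of the work surface, level with it; the furniture and walls round the work are solid. World frame = base frame: x ahead of the robot, y to its left, z up, the work surface at z = 0. Lengths are in m, angles in degrees, forces in N, time in s.
With the tool pointing down it reaches from about 0.425 to 0.875 m from the base axis. Payload 4.7 kg.
Tool frame: the origin (TCP) lies at the very end of the fingers, on their centre line; the grasp point (between the pads) lies 19 mm behind it; z points along the fingers, y is the line along which they close (so a half turn about z gives the same grasp; the last joint's range is limited). The gripper opens to 87 mm and grips with 3 to 60 N. Pads are 19 mm wide; open, the fingers measure 117 mm over their backs; the gripper's body (75 mm by 190 mm) begins 51 mm behind the grasp point.
Start: joints at [70.136, 18.392, -4.016, 83.108, 1.295, 78.541, -3.26], TCP at [0.229, -0.608, 0.223] pointing down, gripper open.
Joint ranges: [-163.93, 163.93], [-17.29, 119.83], [-79.2, 71.16], [3.27, 140.29], [-89.18, 269.18], [5.43, 117.66], [-154.24, 154.24]. Speed limits (degrees/s): [147.25, 147.25, 180, 180, 180, 180, 180].

### API

Orientations are given as [roll, pitch, yaw] about the fixed x, y, z axes, in that order (R = Rz(yaw) Ry(pitch) Rx(roll)).
In Python, from cell import get_obs, eyes, env gives the robot as it stands.
- The arm moves only by the tool servo_tool, never from a script. Its argument "series" is a list that holds one entry, the list of rows, each a list of 7 numbers: the shift along the tool's x, y, z in units of 300 mm (1.0 is 300 mm), then the turn, a rotation vector about the tool's x, y, z in units of pi rad (1.0 is pi rad), then the opening, from 0 (shut) to 1 (fully open). In form: [[[tx, ty, tz, wx, wy, wz, gripper], ...]]. A call has 1 to 12 rows; each row is the pose to reach, as a shift and turn from the pose commanded when the call began, along the tool's axes at that moment, turning the shorter way round; what a row does not reach only later rows make up. A row lasts 1/12 s, in which the tool goes at most 41.7 mm and 7.16 degrees, less where a joint would pass 70% of its speed; a pose out of reach is approached as far as the arm can. A call with a number of a shift or a turn outside -1 to 1 is refused whole. A call with a gripper value outside its range is refused whole. The fingers move at their own pace and stop on an object; "grip_force" is the grip in N (left out, the last holds). Time passes only in rows, so rows that repeat a pose let the fingers close. It gives the time, the measured TCP pose, the force, the opening and the grip force at its end, in the units of the state.
- get_obs(): the state, without advancing time (a new reading comes with each control period).
- eyes.read_camera(name): name is "scene" or "top" or "wrist"; returns a dict with "frame" (384x512x3 uint8, red, green, blue), "depth" (384x512 float32, m along the optical axis (not along the pixel's ray), 0 where there is no reading), "fx", "fy", "cx", "cy" (pixels), "origin" and "rotation" of the camera in the world; the wrist camera has in their place "mount" (4x4, takes a point from camera to tool coordinates, whose origin is the TCP and whose axes are the flange's). Camera axes: x right, y down, z forward; pixel columns grow to the right and rows downward; lengths in m; the calibration is good to about 2 mm. The wrist camera is an equidistant fisheye: a pixel r from the principal point sees the ray r / f radians off the axis. A picture is of the moment at which its call begins: read the wrist's pose just before it.
- env.sign_off(): hands the job in; it is judged then, once.
The state is a dict: "time_s": time; "qpos": joint angles; "joint_velocities": joint speeds; "effort": joint torques, N m; "tool_pos": TCP position; "tool_rot": TCP orientation; "force": force on the tool from outside, world axes, zero at the start; "wrist_torque": the same for the moment, N m; "grip_width": finger opening in m; "grasp_force": force on a finger pad.
Only numpy, scipy, OpenCV 4.12 (cv2) and the standard library are available. Lean on these libraries where they do the work, as an engineer would, in place of code of your own. Each camera call takes 0.05 s, during which the arm holds its last target. There are 200 camera calls.

### The job

Turn the turntable clockwise (seen from above) by its red post, about a quarter turn, until it clicks into its detent, so that the square brass spacer comes out from under the blue dust hood. Pick the spacer up and try its ends on the gauge pin until you feel the pin go deep in: that end has the blind hole, the other only a shallow recess that looks the same. Then turn the spacer upright with the deep hole facing straight up and finish while holding it still like that, some 20 cm above the desk and well clear of everything on it, the turntable still in its detent and the other things where they were.

Things in the scene. Friction and masses are not known exactly. Their poses are not given: they have to be found in the camera images.
- turntable (a joint): angle of the round turntable (250 mm across, grey rubber top 22 mm above the desk), in rad; it grows as it turns clockwise seen from above; starts between -0.25 and 0; the detent is at 1.571 (a spring plunger drops between two bumps on the rim: pushing over the first bump takes about 5 N at the post, within 0.05 rad of the detent it pulls itself in, and it can be pushed past, to a stop at 1.85). It turns stiffly and stays where it is left
- turntable_axis (a point): the turntable's axis, at the height of its top surface (22 mm above the desk); its base can stand anywhere at a small yaw; x points to the side of the dust hood (fixed blue plate over the rim of the far side, 45 to 138 mm from the axis along x, 90 mm wide, underside 48 mm and top 52 mm above the turntable). The plunger block stands just outside the rim half-way between x and y, no higher than the turntable's top
- post_grip (a point): middle of the upright round red post fixed to the turntable 100 mm from its axis: 16 mm across, 40 mm high above the turntable's top (this point is 20 mm above that top). At angle 0 the post is on the side away from the hood (-x of turntable_axis), at the detent on its +y side
- spacer_center (a point): centre of the square brass spacer, 28 x 28 x 64 mm, 0.1 to 0.16 kg, lying on one long side on the turntable at any yaw, first under the hood, about 82 mm from the axis. The x axis of this frame runs along its length, through the centres of both ends. One end has a blind hole 15 mm wide and 34 mm deep, the other end a recess 15 mm wide and only 4 mm deep; which end is which has to be felt
- gauge_tip (a point): rounded tip of the fixed horizontal gauge pin, 7 mm thick, 75 mm above the desk; x points along the pin to its root (the pin is to be entered in this direction), 51 mm long to the face of a green square post 24 x 24 mm and 90 mm high on a small base plate
- wooden_box: wooden box 71 x 113 x 50 mm, bystander, origin under its centre
- notebook: notebook 210 x 152 x 14 mm lying on the desk, bystander, origin under its centre
- spectacles: spectacles 141 x 142 x 42 mm, bystander, origin under their centre
- masking_tape: roll of masking tape 104 mm across, 25 mm high, bystander, origin under its centre
- glue_bottle: white glue bottle with red cap, 38 mm across, 130 mm high, bystander, origin under its centre

How it is judged (in metres and radians):
On the way, in this order (a step that is already met when the one before it is completed fails the run):
1. the turntable rests in its detent, the spacer still on it (value of joint turntable between 1.511 and 1.631 rad and velocity of joint turntable between -0.1 and 0.1 rad/s and horizontal distance between spacer_center and turntable_axis below 0.125 m and height (world z) of spacer_center between 0.025 and 0.045 m), for 0.2 s.
2. the gauge pin is at least 20 mm deep in the blind hole of the held spacer (x of gauge_tip in the frame of spacer_center between -0.008 and 0.012 m and y of gauge_tip in the frame of spacer_center between -0.007 and 0.007 m and z of gauge_tip in the frame of spacer_center between -0.007 and 0.007 m and contact force between spacer and the fingers above 1 N), for 0.1 s.
At the end, for the whole second after the job is handed in: the spacer is held still between the fingers, its centre more than 140 mm above the desk, blind hole up with its axis within 15 degrees of vertical, touching neither the gauge nor the turntable, and the turntable is within 0.06 rad of its detent (angle between spacer_center's own x axis and vertical below 0.26 rad and height (world z) of spacer_center above 0.14 m and contact force between spacer and the fingers above 1 N and linear speed of spacer below 0.03 m/s and contact force between spacer and gauge below 0.1 N and contact force between spacer and turntable_base below 0.1 N and value of joint turntable between 1.511 and 1.631 rad); the arm keeps its last pose, push and grip.
It fails at once if a bystander (wooden box, notebook, spectacles, masking tape or glue bottle) is moved by more than 30 mm (distance of any of wooden_box, notebook, spectacles, masking_tape, glue_bottle from where it was at the start of the episode above 0.03 m).
It also fails if it takes over 72 s, if anything falls off the work surface, if the arm or the gripper's body presses on something with over 40 N, if the wrist force passes 120 N, or if a joint passes its speed limit or range.

## Working session

There is one attempt and no reset: what is moved stays moved. The work goes in short steps, Python scripts to look and compute and a tool call to move; the robot and the scene stay as the last step left them, time stands still between calls to the robot, and variables do not carry over. Pictures are saved under pics/ and viewed, at most 10 in all, crops included, and the job is handed in when it is done.

Besides the shell and the picture viewer there is one more tool, called after ">>>" as name([rows], argument=value, ...), one row to a line, values as JSON. servo_tool: Moves the arm, as the interface text tells. Shifts and turns lie within -1 to 1; 1 stands for 300 mm of shift or pi rad of turn. Its arguments: {"type":"object","properties":{"series":{"type":"array"},"grip_force":{"type":"number"}},"required":["series"]}

```bash
mkdir -p pics; ls; cat > h.py <<'E'
import numpy as np, cv2
from scipy.spatial.transform import Rotation as R
from cell import get_obs, eyes, env
def cloud(c):
    h,w=c["depth"].shape; v,u=np.mgrid[0:h,0:w]; d=c["depth"]
    P=np.stack([(u-c["cx"])/c["fx"]*d,(v-c["cy"])/c["fy"]*d,d],-1)
    return P@np.array(c["rotation"]).T+np.array(c["origin"])
E
python3 - <<'E'
from h import *
o=get_obs();print(o)
ims=[]
for n in("scene","top"):
    c=eyes.read_camera(n); np.savez(n+"0.npz",**c)
    cv2.imwrite(f"pics/{n}0.png",cv2.resize(c["frame"][:,:,::-1],(800,600)))
    print(n,c["origin"],c["rotation"],c["fx"],c["cx"])
E
```

```text
pics
{'time_s': 0.0, 'qpos': array([70.13448688, 18.43831994, -4.01561855, 83.17584407,  1.29608393,
       78.54180255, -3.2616368 ]), 'joint_velocities': array([-0.0468365 ,  0.004379  ,  0.02802586, -0.00580601,  0.00502887,
       -0.17891144,  0.0899678 ]), 'effort': array([-5.16740620e-04, -4.91288245e+01, -4.03890945e-01, -3.12530172e+01,
       -6.39386172e-02,  4.36903350e-02,  1.60134718e-04]), 'tool_pos': array([ 0.22922166, -0.60763407,  0.22146168]), 'tool_rot': array([-1.79889341e+02,  6.91659667e-03,  2.06739524e+01]), 'force': array([-0.51341736, -0.13171906,  0.53248824]), 'wrist_torque': array([ 0.00250023, -0.03443701,  0.02189364]), 'grasp_force': 0.0, 'grip_width': 0.0864967452570332}
scene [-0.35513622 -0.48689478  0.57528826] [-115.44660767   -0.61292764  -59.59798431] 397.078043051473 261.5054661792319
top [0.43004094 0.04676633 1.13216974] [-173.74464391   -0.81528456  -89.11557083] 352.0227990517653 259.7885106445314
```

```bash
sed -i 's/np.array(c\["rotation"\]).T/R.from_euler("xyz",c["rotation"],degrees=True).as_matrix().T/' h.py
```

```text
(no output)
```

View pics/top0.png

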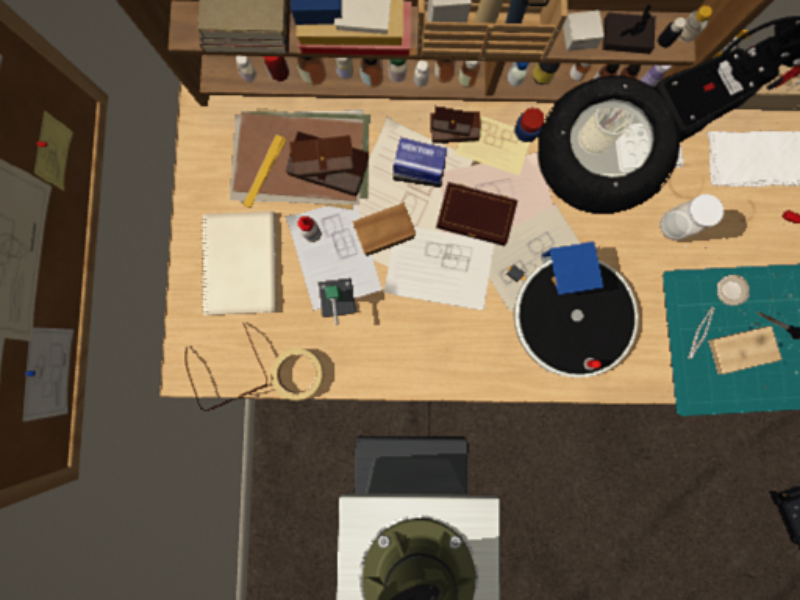

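View pics/scene0.png

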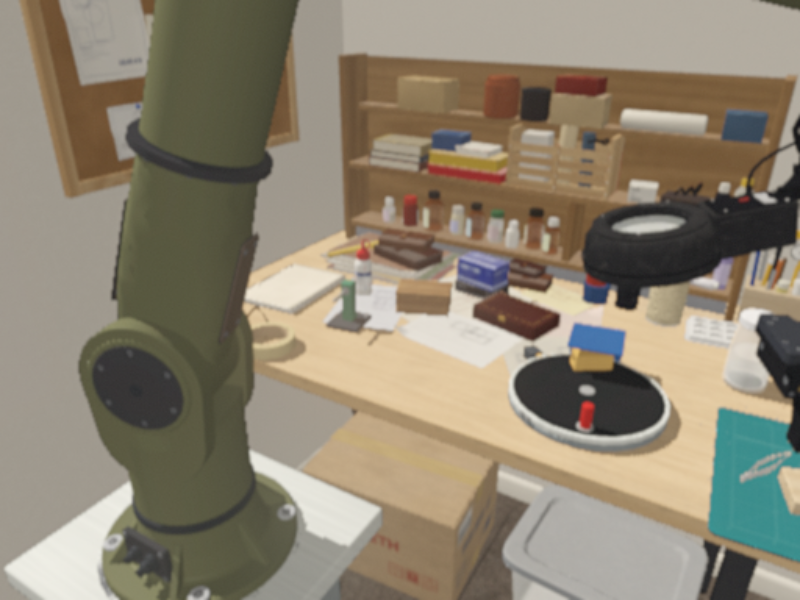

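```bash
python3 - <<'E'
from h import *
f=lambda n:dict(np.load(n,allow_pickle=True))
c=f("top0.npz");P=cloud(c);s=.64
rgb=c["frame"].astype(int)
def at(u,v,r=1):
    u,v=int(u*s),int(v*s);q=P[v-r:v+r+1,u-r:u+r+1].reshape(-1,3);return np.median(q,0).round(4)
for n,p in dict(hub=(577,315),post=(594,364),gpost=(332,291),pin1=(335,305),pin2=(337,318),plate=(350,285),glue=(306,222),lamp1=(560,140),lamp2=(610,195)).items(): print(n,at(*p))
X,Y,Z=P[...,0],P[...,1],P[...,2]
r,g,b=rgb[...,0],rgb[...,1],rgb[...,2]
def rep(n,m):
    q=P[m];print(n,m.sum(),q.mean(0).round(4),q.min(0).round(3),q.max(0).round(3));return q
near=(X<0.75)&(X>.3)
blue=rep("hood",near&(b>1.6*r)&(b>80)&(Z>.06)&(Z<.09)&(Y<-.2))
print(cv2.minAreaRect(blue[:,:2].astype(np.float32)))
rep("red",near&(r>150)&(g<70)&(Y<-.2)&(Z>.03)&(Z<.075))
gp=rep("greenpost",near&(g>1.2*r)&(Z>.08)&(Z<.1)&(Y>.05))
m=(Z>.068)&(Z<.084)&(Y>.1)&(Y<.3)&(X<.6)&(X>.35)
q=rep("pin",m)
# white rim circle
m=near&(r>140)&(abs(r-b)<30)&(Z>.01)&(Z<.035)&(Y<-.15)&(Y>-.6)
pp=P[m][:,:2]; 
A=np.c_[2*pp,np.ones(len(pp))]
for _ in range(6):
    sol=np.linalg.lstsq(np.c_[2*pp,np.ones(len(pp))],(pp**2).sum(1),rcond=None)[0]
    rr=np.hypot(*(pp-sol[:2]).T);R0=np.median(rr);pp=pp[abs(rr-R0)<.01]
print("axis",sol[:2],R0,len(pp))
# obstacles height map over areas
for n,bx in dict(lamp=(.5,.9,-.7,-.2,.1)).items():
    m=(X>bx[0])&(X<bx[1])&(Y>bx[2])&(Y<bx[3])&(Z>bx[4]);rep(n,m)
c=f("scene0.npz");P=cloud(c);rgb=c["frame"].astype(int);r,g,b=rgb[...,0],rgb[...,1],rgb[...,2]
X,Y,Z=P[...,0],P[...,1],P[...,2]
rep("s red",(r>130)&(g<60)&(Y<-.2)&(Z>.03)&(Z<.075)&(X<.7))
rep("s yellow",(r>1.5*b)&(X>.45)&(X<.62)&(Y<-.25)&(Y>-.42)&(Z>.025)&(Z<.06))
rep("s green",(g>1.15*r)&(Y>.05)&(Z>.04)&(X<.7)&(Z<.1))
cr=c["frame"][170:300,210:440];cr2=f("top0.npz")["frame"][170:250,190:300]
a=cv2.resize(cr,(690,390),interpolation=2)
cv2.imwrite("pics/c1.png",a[:,:,::-1])
E
```

```text
hub [ 0.5185 -0.3136  0.0246]
post [ 0.4218 -0.3332  0.0618]
gpost [0.5501 0.1759 0.091 ]
pin1 [0.5275 0.1737 0.0772]
pin2 [0.5027 0.1701 0.0758]
plate [0.5733 0.148  0.0092]
glue [0.6777 0.2274 0.1087]
lamp1 [ 0.8072 -0.2266  0.2169]
lamp2 [ 0.7124 -0.3123  0.2134]
hood 843 [ 0.6058 -0.2974  0.0737] [ 0.557 -0.348  0.067] [ 0.657 -0.245  0.079]
((0.6061645150184631, -0.29731014370918274), (0.08945061266422272, 0.09132037311792374), 10.17911148071289)
red 27 [ 0.4201 -0.3337  0.0562] [ 0.415 -0.342  0.034] [ 0.425 -0.328  0.066]
greenpost 66 [0.549  0.1762 0.089 ] [0.538 0.164 0.081] [0.563 0.188 0.095]
pin 49 [0.5194 0.1711 0.0769] [0.489 0.165 0.071] [0.559 0.184 0.083]
axis [ 0.52083265 -0.31672733] 0.12413159577363564 94
lamp 8582 [ 0.8093 -0.3588  0.2248] [ 0.682 -0.579  0.1  ] [ 0.9   -0.204  0.414]
s red 86 [ 0.4151 -0.3387  0.0483] [ 0.411 -0.345  0.03 ] [ 0.427 -0.33   0.064]
s yellow 282 [ 0.5851 -0.297   0.0396] [ 0.469 -0.334  0.025] [ 0.606 -0.26   0.053]
s green 52 [0.5407 0.1713 0.0719] [0.535 0.163 0.041] [0.552 0.184 0.092]
```

View pics/c1.png

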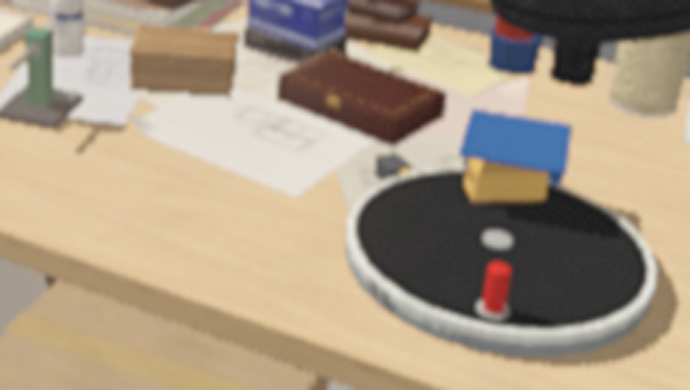

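>>> servo_tool([
  [[0.913,-0.625,0.2,0,0,0,0.45],[0.913,-0.625,0.3,0,0,0,0.45],[0.913,-0.625,0.34,0,0,0,0.45],[0.913,-0.625,0.34,0,0,0,0.45],[0.913,-0.625,0.34,0,0,0,0.45],[0.913,-0.625,0.34,0,0,0,0.45],[0.913,-0.625,0.34,0,0,0,0.45],[0.913,-0.625,0.34,0,0,0,0.45],[0.913,-0.625,0.34,0,0,0,0.45],[0.913,-0.625,0.34,0,0,0,0.45],[0.913,-0.625,0.34,0,0,0,0.45]],
], grip_force=10)

```text
time_s: 1.02
tool_pos: [0.4195, -0.3353, 0.1201]
tool_rot: [-180.0, 0.1, 20.8]
force: [-0.8, 0.6, -0.6]
grip_width: 0.0394
grasp_force: 0.0
```

```bash
cat >> h.py <<'E'
def wrist(name=None):
    o=get_obs(); c=eyes.read_camera("wrist")
    if name: cv2.imwrite(name,c["frame"][:,:,::-1])
    h,w=c["depth"].shape; v,u=np.mgrid[0:h,0:w]
    x,y=(u-c["cx"])/c["fx"],(v-c["cy"])/c["fy"]; th=np.hypot(x,y); k=np.tan(np.minimum(th,1.5))/np.maximum(th,1e-9); d=c["depth"]
    P=np.stack([x*k*d,y*k*d,d],-1); M=np.array(c["mount"])
    T=R.from_euler("xyz",o["tool_rot"],degrees=True).as_matrix()
    return (P@M[:3,:3].T+M[:3,3])@T.T+o["tool_pos"],c["frame"].astype(int),o
E
python3 - <<'E'
from h import *
P,f,o=wrist("pics/w1.png");print({k:o[k] for k in("tool_pos","tool_rot","qpos","grip_width","force")})
X,Y,Z=np.moveaxis(P,-1,0);r,g,b=np.moveaxis(f,-1,0)
m=(r>130)&(g<70)&(Z>.03)&(Z<.08)&(abs(X-.42)<.05)&(abs(Y+.335)<.05)
t=m&(Z>.057);print(m.sum(),P[m].min(0),P[m].max(0),t.sum(),P[t].mean(0),P[t].min(0),P[t].max(0))
E
```

```text
{'tool_pos': array([ 0.4194832 , -0.33534157,  0.12006451]), 'tool_rot': array([-1.79962996e+02,  5.85858003e-02,  2.08035784e+01]), 'qpos': array([ 50.55809592,   9.92079652, -16.16550309, 106.01402551,
         3.0753611 ,  64.54593323, -35.90034546]), 'grip_width': 0.03939163285812475, 'force': array([-0.80758957,  0.63640881, -0.63296265])}
132 [ 0.41523084 -0.34484138  0.03189681] [ 0.42879941 -0.32988512  0.06242677] 54 [ 0.42589997 -0.33647246  0.0604212 ] [ 0.41523084 -0.34484138  0.05727211] [ 0.42864814 -0.32994348  0.06242677]
```

View pics/w1.png

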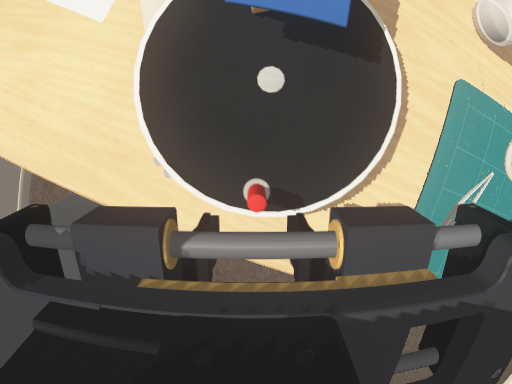

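>>> servo_tool([
  [[0,0.003,0.1,0,0,0,0.45],[0,0.003,0.2,0,0,0,0.45],[0,0.003,0.277,0,0,0,0.45],[0,0.003,0.277,0,0,0,0.45],[0,0.003,0.277,0,0,0,0.25],[0,0.003,0.277,0,0,0,0.25],[0,0.003,0.277,0,0,0,0.25],[0,0.003,0.277,0,0,0,0.25]],
])

```text
time_s: 1.73
tool_pos: [0.4208, -0.3382, 0.0394]
tool_rot: [179.8, -0.1, 20.6]
force: [0.2, -1.0, 0.1]
grip_width: 0.0239
grasp_force: 0.0
```

```bash
cat > arc.py <<'E'
from h import *
o=get_obs();p=o["tool_pos"];T=R.from_euler("xyz",o["tool_rot"],degrees=True)
c=np.array([.518,-.314]);d=p[:2]-c;r0=np.hypot(*d);a0=np.degrees(np.arctan2(d[1],d[0]))%360
aend=float(__import__("sys").argv[1]);n=int(__import__("sys").argv[2]);y1=float(__import__("sys").argv[3])
print(p,o["tool_rot"],r0,a0,o["grip_width"],o["grasp_force"],o["force"])
for i in range(1,n+1):
    a=np.radians(a0+(aend-a0)*i/n);r=r0+(.1-r0)*i/n
    q=np.r_[c+r*np.array([np.cos(a),np.sin(a)]),p[2]]
    s=T.inv().apply(q-p)/.3; w=(y1-o["tool_rot"][2])*i/n
    print(f"[{s[0]:.3f}, {s[1]:.3f}, {s[2]:.3f}, 0, 0, {-w/180:.3f}, 0.25],",end=" ")
E
python3 arc.py 140 12 -20; python3 arc.py 98 12 -65
```

```text
[ 0.42081757 -0.33819032  0.03937967] [ 1.79816110e+02 -8.50486012e-02  2.06385305e+01] 0.10014786875824873 193.9778068686583 0.023862275886297146 0.0 [ 0.24880422 -1.01986866  0.10026889]
[0.004, -0.026, -0.000, 0, 0, 0.019, 0.25], [0.010, -0.051, -0.000, 0, 0, 0.038, 0.25], [0.018, -0.076, -0.000, 0, 0, 0.056, 0.25], [0.028, -0.100, -0.000, 0, 0, 0.075, 0.25], [0.040, -0.124, -0.000, 0, 0, 0.094, 0.25], [0.054, -0.146, -0.000, 0, 0, 0.113, 0.25], [0.069, -0.167, -0.000, 0, 0, 0.132, 0.25], [0.086, -0.187, -0.000, 0, 0, 0.151, 0.25], [0.105, -0.206, -0.001, 0, 0, 0.169, 0.25], [0.125, -0.223, -0.001, 0, 0, 0.188, 0.25], [0.146, -0.238, -0.001, 0, 0, 0.207, 0.25], [0.168, -0.252, -0.001, 0, 0, 0.226, 0.25], [ 0.42081757 -0.33819032  0.03937967] [ 1.79816110e+02 -8.50486012e-02  2.06385305e+01] 0.10014786875824873 193.9778068686583 0.023862275886297146 0.0 [ 0.24880422 -1.01986866  0.10026889]
[0.009, -0.046, -0.000, 0, 0, 0.040, 0.25], [0.024, -0.090, -0.000, 0, 0, 0.079, 0.25], [0.045, -0.131, -0.000, 0, 0, 0.119, 0.25], [0.071, -0.170, -0.000, 0, 0, 0.159, 0.25], [0.103, -0.204, -0.001, 0, 0, 0.198, 0.25], [0.139, -0.233, -0.001, 0, 0, 0.238, 0.25], [0.178, -0.258, -0.001, 0, 0, 0.278, 0.25], [0.221, -0.276, -0.001, 0, 0, 0.317, 0.25], [0.266, -0.288, -0.001, 0, 0, 0.357, 0.25], [0.312, -0.294, -0.000, 0, 0, 0.396, 0.25], [0.359, -0.294, -0.000, 0, 0, 0.436, 0.25], [0.405, -0.287, -0.000, 0, 0, 0.476, 0.25],
```

>>> servo_tool([
  [[0.004,-0.026,0,0,0,0.019,0.25],[0.01,-0.051,0,0,0,0.038,0.25],[0.018,-0.076,0,0,0,0.056,0.25],[0.028,-0.1,0,0,0,0.075,0.25],[0.04,-0.124,0,0,0,0.094,0.25],[0.054,-0.146,0,0,0,0.113,0.25],[0.069,-0.167,0,0,0,0.132,0.25],[0.086,-0.187,0,0,0,0.151,0.25],[0.105,-0.206,0,0,0,0.169,0.25],[0.125,-0.223,0,0,0,0.188,0.25],[0.146,-0.238,0,0,0,0.207,0.25],[0.168,-0.252,0,0,0,0.226,0.25]],
])

```text
time_s: 2.73
tool_pos: [0.4407, -0.2489, 0.0387]
tool_rot: [179.9, -0.1, -20.2]
force: [-0.5, -1.0, 0.4]
grip_width: 0.0221
grasp_force: 0.6
```

```bash
python3 arc.py 100.5 12 -60
```

```text
[ 0.44072365 -0.24891611  0.03869488] [ 1.79927703e+02 -9.28477240e-02 -2.01932701e+01] 0.10103240623831801 139.89516072063924 0.022054355272840484 0.5512991122668609 [-0.48600879 -1.04722279  0.38824334]
[0.007, -0.018, -0.000, 0, 0, 0.018, 0.25], [0.016, -0.035, -0.000, 0, 0, 0.037, 0.25], [0.025, -0.052, -0.000, 0, 0, 0.055, 0.25], [0.035, -0.068, -0.000, 0, 0, 0.074, 0.25], [0.046, -0.084, -0.000, 0, 0, 0.092, 0.25], [0.059, -0.099, -0.000, 0, 0, 0.111, 0.25], [0.071, -0.113, -0.000, 0, 0, 0.129, 0.25], [0.085, -0.127, -0.000, 0, 0, 0.147, 0.25], [0.099, -0.139, -0.000, 0, 0, 0.166, 0.25], [0.114, -0.151, -0.000, 0, 0, 0.184, 0.25], [0.130, -0.162, 0.000, 0, 0, 0.203, 0.25], [0.146, -0.172, 0.000, 0, 0, 0.221, 0.25],
```

>>> servo_tool([
  [[0.007,-0.018,0,0,0,0.018,0.25],[0.016,-0.035,0,0,0,0.037,0.25],[0.025,-0.052,0,0,0,0.055,0.25],[0.035,-0.068,0,0,0,0.074,0.25],[0.046,-0.084,0,0,0,0.092,0.25],[0.059,-0.099,0,0,0,0.111,0.25],[0.071,-0.113,0,0,0,0.129,0.25],[0.085,-0.127,0,0,0,0.147,0.25],[0.099,-0.139,0,0,0,0.166,0.25],[0.114,-0.151,0,0,0,0.184,0.25],[0.13,-0.162,0,0,0,0.203,0.25],[0.146,-0.172,0,0,0,0.221,0.25]],
])

```text
time_s: 3.73
tool_pos: [0.4974, -0.2164, 0.0384]
tool_rot: [179.8, 0.0, -60.0]
force: [-4.7, -0.8, 2.4]
grip_width: 0.022
grasp_force: 2.0
```

```bash
python3 arc.py 97.5 3 -62
```

```text
[ 0.49740741 -0.21636959  0.0384033 ] [ 1.79778692e+02  7.35273296e-03 -6.00064418e+01] 0.09977851436339208 101.91047215349506 0.021992495656699605 2.022650280268863 [-4.73917027 -0.8289861   2.42815796]
[0.003, -0.008, -0.000, 0, 0, 0.004, 0.25], [0.005, -0.016, -0.000, 0, 0, 0.007, 0.25], [0.008, -0.024, -0.000, 0, 0, 0.011, 0.25],
```

>>> servo_tool([
  [[0.003,-0.008,0,0,0,0.004,0.25],[0.003,-0.008,0,0,0,0.004,0.25],[0.005,-0.016,0,0,0,0.007,0.25],[0.005,-0.016,0,0,0,0.007,0.25],[0.005,-0.016,0,0,0,0.007,0.25]],
])

```text
time_s: 4.15
tool_pos: [0.5033, -0.2146, 0.0378]
tool_rot: [179.9, -0.0, -61.1]
force: [-3.5, -1.3, 3.3]
grip_width: 0.0216
grasp_force: 2.3
```

```bash
cat > tt.py <<'E'
from h import *
o=get_obs();print(o["tool_pos"],o["force"],o["grasp_force"])
c=eyes.read_camera("scene");P=cloud(c);rgb=c["frame"].astype(int);r,g,b=np.moveaxis(rgb,-1,0)
X,Y,Z=np.moveaxis(P,-1,0)
m=(r>110)&(g<60)&(Y<-.15)&(Z>.03)&(Z<.075)&(X<.7);print("post",m.sum(),P[m].mean(0) if m.any() else 0)
cv2.imwrite("pics/s2.png",cv2.resize(c["frame"][190:310,290:450],(640,480),interpolation=2)[:,:,::-1])
E
python3 tt.py
```

```text
[ 0.50325178 -0.21464292  0.03778515] [-3.5383624  -1.27611271  3.26245144] 2.3089611588511616
post 6 [ 0.49402557 -0.2183867   0.03218003]
```

View pics/s2.png

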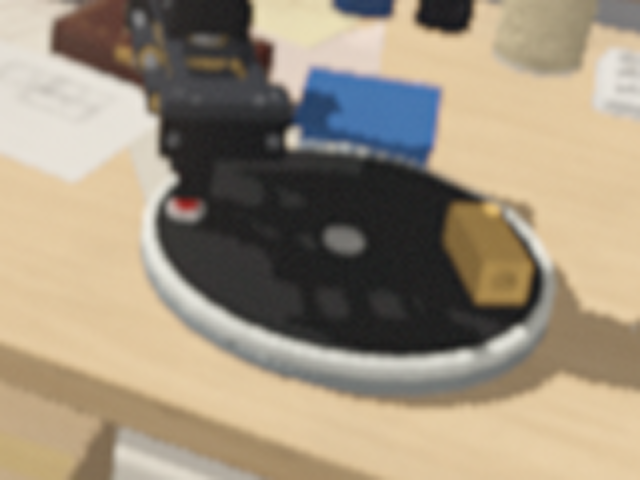

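>>> servo_tool([
  [[0.003,-0.008,0,0,0,0,0.45],[0,0,0,0,0,0,0.45],[0,0,0,0,0,0,0.45],[0,0,-0.1,0,0,0,0.45],[0,0,-0.2,0,0,0,0.45],[0,0,-0.3,0,0,0,0.45],[-0.2,0,-0.4,0,0,0,0.45],[-0.3,0,-0.5,0,0,0,0.45],[-0.3,0,-0.5,0,0,0,0.45],[-0.3,0,-0.5,0,0,0,0.45],[-0.3,0,-0.5,0,0,0,0.45]],
])

```text
time_s: 5.12
tool_pos: [0.4618, -0.1339, 0.1888]
tool_rot: [-179.8, -0.2, -60.9]
force: [0.2, -0.6, -0.2]
grip_width: 0.0389
grasp_force: 0.0
```

```bash
cat > look.py <<'E'
from h import *
for n in("scene","top"):
    c=eyes.read_camera(n);P=cloud(c);r,g,b=np.moveaxis(c["frame"].astype(int),-1,0);X,Y,Z=np.moveaxis(P,-1,0)
    m=(r>110)&(g<70)&(Y<-.15)&(Y>-.5)&(Z>.03)&(Z<.075)&(X<.7)&(X>.4);q=P[m];print(n,"post",m.sum(),q.mean(0),q.min(0),q.max(0))
    m=(r>1.3*b)&(r>80)&(g>.6*r)&(np.hypot(X-.518,Y+.314)<.135)&(Y<-.33)&(Z>.041)&(Z<.06);q=P[m];print("spacer",m.sum(),q.mean(0))
    if m.sum()>10:print(cv2.minAreaRect(q[:,:2].astype(np.float32)))
    a=c["frame"][150:250,310:430] if n=="top" else c["frame"][180:320,300:460]
    cv2.imwrite(f"pics/{n}3.png",cv2.resize(a,(600,500),interpolation=2)[:,:,::-1])
E
python3 look.py
```

```text
scene post 57 [ 0.49520789 -0.21803945  0.04599036] [ 0.49074238 -0.22278859  0.03049887] [ 0.50504656 -0.21067579  0.06372548]
spacer 241 [ 0.52316493 -0.39680616  0.04964044]
((0.5280190110206604, -0.3954260051250458), (0.06748361140489578, 0.02995472587645054), 28.952693939208984)look.py:4: RuntimeWarning: Mean of empty slice.
  m=(r>110)&(g<70)&(Y<-.15)&(Y>-.5)&(Z>.03)&(Z<.075)&(X<.7)&(X>.4);q=P[m];print(n,"post",m.sum(),q.mean(0),q.min(0),q.max(0))
  ret = um.true_divide(
Traceback (most recent call last):
  File "look.py", line 4, in <module>
    m=(r>110)&(g<70)&(Y<-.15)&(Y>-.5)&(Z>.03)&(Z<.075)&(X<.7)&(X>.4);q=P[m];print(n,"post",m.sum(),q.mean(0),q.min(0),q.max(0))
                                                                                                             ~~~~~^^^
ValueError: zero-size array to reduction operation minimum which has no identity
```

>>> servo_tool([
  [[0.868,0.43,0,0,0,-0.5,0.7],[0.868,0.43,0,0,0,-0.5,0.7],[0.868,0.43,0,0,0,-0.5,0.7],[0.868,0.43,0,0,0,-0.5,0.7],[0.868,0.43,0,0,0,-0.5,0.7],[0.868,0.43,0,0,0,-0.5,0.7],[0.868,0.43,0,0,0,-0.5,0.7],[0.868,0.43,0,0,0,-0.5,0.7],[0.868,0.43,0,0,0,-0.5,0.7],[0.868,0.43,0,0,0,-0.5,0.7],[0.868,0.43,0,0,0,-0.5,0.7],[0.868,0.43,0,0,0,-0.5,0.7]],
])

```text
time_s: 6.22
tool_pos: [0.4727, -0.4264, 0.1848]
tool_rot: [-179.8, 0.1, 23.5]
force: [-0.2, -0.1, 0.8]
grip_width: 0.0607
grasp_force: 0.0
```

>>> servo_tool([
  [[0,0,0,0,0,0,0.7],[0,0,0,0,0,0,0.7]],
])

```text
time_s: 6.38
tool_pos: [0.4729, -0.426, 0.1856]
tool_rot: [-179.9, 0.1, 23.0]
force: [-0.2, -0.7, -0.1]
grip_width: 0.0607
grasp_force: 0.0
```

```bash
python3 - <<'E'
from h import *
P,f,o=wrist("pics/w2.png");print(o["tool_pos"],o["tool_rot"],o["force"])
X,Y,Z=np.moveaxis(P,-1,0);r,g,b=np.moveaxis(f,-1,0)
def rep(n,m):
    q=P[m];print(n,m.sum(),q.mean(0).round(4),q.min(0).round(4),q.max(0).round(4))
    if m.sum()>20:print("   ",cv2.minAreaRect(q[:,:2].astype(np.float32)))
rep("post",(r>110)&(g<70)&(Z>.055)&(Z<.07)&(X>.4)&(X<.6)&(Y<-.15)&(Y>-.3))
m=(np.hypot(X-.518,Y+.314)<.14)&(Y<-.33)&(Z>.043)&(Z<.056)&(r>1.2*b);rep("spacer top",m)
rep("hood",(b>1.5*r)&(b>70)&(Z>.065)&(Z<.085)&(X<.7)&(X>.5))
rep("hub",(r>110)&(abs(r-b)<40)&(np.hypot(X-.518,Y+.314)<.03))
m=(r>130)&(abs(r-b)<40)&(Z>.01)&(Z<.03)&(abs(np.hypot(X-.518,Y+.314)-.123)<.012)
pp=P[m][:,:2]
for _ in range(6):
    s=np.linalg.lstsq(np.c_[2*pp,np.ones(len(pp))],(pp**2).sum(1),rcond=None)[0]
    rr=np.hypot(*(pp-s[:2]).T);R0=np.median(rr);pp=pp[abs(rr-R0)<.006]
print("rim",s[:2],R0,len(pp))
E
```

```text
[ 0.47289368 -0.42604076  0.18563276] [-1.79884949e+02  5.63852653e-02  2.29543916e+01] [-0.18832023 -0.72023017 -0.09721463]
post 53 [ 0.5015 -0.2208  0.059 ] [ 0.4936 -0.2232  0.055 ] [ 0.508  -0.2158  0.0639]
    ((0.5009099841117859, -0.21959319710731506), (0.014382937923073769, 0.007088072597980499), 2.0877435207366943)
spacer top 1775 [ 0.5295 -0.3955  0.0504] [ 0.4949 -0.4226  0.048 ] [ 0.5636 -0.3679  0.053 ]
    ((0.5293167233467102, -0.39535582065582275), (0.06414137035608292, 0.02825404703617096), 29.40305519104004)
hood 4957 [ 0.5897 -0.3042  0.0745] [ 0.5547 -0.3495  0.0706] [ 0.6308 -0.2536  0.0773]
    ((0.5921509265899658, -0.300068199634552), (0.06232541799545288, 0.09002155810594559), 10.379549026489258)
hub 341 [ 0.5176 -0.3134  0.0253] [ 0.5059 -0.3249  0.022 ] [ 0.5295 -0.3013  0.0276]
    ((0.5180240273475647, -0.3130494952201843), (0.02255479246377945, 0.024220958352088928), 20.142568588256836)
rim [ 0.51784692 -0.31320291] 0.12129594752542357 2349
```

View pics/w2.png

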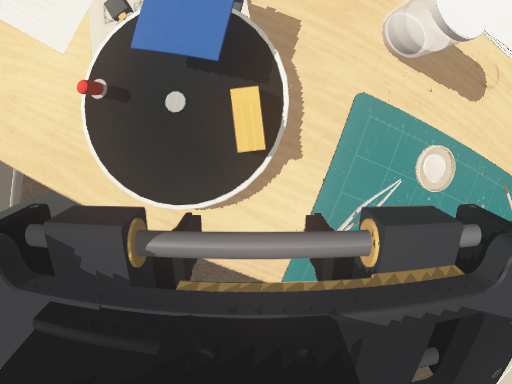

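>>> servo_tool([
  [[0.213,-0.021,0.1,0,0,-0.036,0.6],[0.213,-0.021,0.2,0,0,-0.036,0.6],[0.213,-0.021,0.3,0,0,-0.036,0.6],[0.213,-0.021,0.4,0,0,-0.036,0.6],[0.213,-0.021,0.48,0,0,-0.036,0.6],[0.213,-0.021,0.53,0,0,-0.036,0.6],[0.213,-0.021,0.53,0,0,-0.036,0.6]],
], grip_force=30)

```text
time_s: 7.02
tool_pos: [0.5283, -0.3935, 0.0247]
tool_rot: [-179.8, 0.1, 29.6]
force: [0.0, 0.3, 1.1]
grip_width: 0.0524
grasp_force: 0.0
```

>>> servo_tool([
  [[0,0,0,0,0,0,0],[0,0,0,0,0,0,0],[0,0,0,0,0,0,0],[0,0,0,0,0,0,0],[0,0,0,0,0,0,0],[0,0,0,0,0,0,0],[0,0,0,0,0,0,0]],
])

```text
time_s: 7.6
tool_pos: [0.5303, -0.3948, 0.0294]
tool_rot: [179.9, -0.0, 29.7]
force: [0.0, -0.6, 3.3]
grip_width: 0.0278
grasp_force: 30.0
```

```bash
python3 - <<'E'
from h import *
o=get_obs();print(o["tool_pos"],o["tool_rot"],o["force"],o["grip_width"],o["grasp_force"])
E
```

```text
[ 0.5302749  -0.39478046  0.02939914] [ 1.79914323e+02 -2.48584033e-02  2.97008764e+01] [ 0.04993619 -0.56089717  3.30692094] 0.027818297264074796 29.999206960201263
```

>>> servo_tool([
  [[0,0,-0.1,0,0,0,0],[0,0,-0.23,0,0,0,0],[0,0,-0.36,0,0,0,0],[0.02,-0.07,-0.47,0,0,0.02,0],[0.06,-0.2,-0.53,0,0,0.04,0],[0.1,-0.33,-0.53,0,0,0.06,0],[0.13,-0.46,-0.53,0,0,0.08,0],[0.17,-0.59,-0.53,0,0,0.1,0],[0.2,-0.72,-0.53,0,0,0.12,0],[0.24,-0.85,-0.53,0,0,0.12,0],[0.26,-0.91,-0.53,0,0,0.12,0]],
])

```text
time_s: 8.52
tool_pos: [0.4606, -0.1128, 0.1872]
tool_rot: [-179.9, 0.1, 8.4]
force: [0.2, 0.2, -1.5]
grip_width: 0.028
grasp_force: 30.0
```

```bash
cat > go.py <<'E'
# print tool-frame shift/turn to a world target: x y z yaw (tool down)
import sys
from h import *
o=get_obs();p=o["tool_pos"];T=R.from_euler("xyz",o["tool_rot"],degrees=True)
t=np.array([float(a) for a in sys.argv[1:4]]);G=R.from_euler("xyz",[180,0,float(sys.argv[4])],degrees=True)
print(p,o["tool_rot"],o["force"],o["grip_width"],o["grasp_force"],o["qpos"].round(0))
print((T.inv().apply(t-p)/.3).round(4),((T.inv()*G).as_rotvec()/np.pi).round(4))
E
python3 go.py .395 .155 .19 8
```

```text
[ 0.46063771 -0.11278589  0.18715778] [-1.79904894e+02  6.77949760e-02  8.40927129e+00] [ 0.2037363   0.20951892 -1.50985097] 0.028049528784046044 29.998874142766 [ 31.  -1. -20. 109.  -0.  72. -71.]
[-0.0859 -0.915  -0.0079] [-0.0005  0.0004  0.0023]
```

>>> servo_tool([
  [[-0.01,-0.12,0,0,0,0,0],[-0.02,-0.26,0,0,0,0,0],[-0.04,-0.39,0,0,0,0,0],[-0.05,-0.52,0,0,0,0,0],[-0.06,-0.65,0,0,0,0,0],[-0.08,-0.78,0,0,0,0,0],[-0.086,-0.88,0,0,0,0,0],[-0.086,-0.915,0,0,0,0,0],[-0.086,-0.915,0,0,0,0,0]],
])

```text
time_s: 9.27
tool_pos: [0.3967, 0.1529, 0.1875]
tool_rot: [-180.0, -0.0, 8.5]
force: [0.8, -0.6, -1.3]
grip_width: 0.0278
grasp_force: 30.0
```

```bash
python3 - <<'E'
from h import *
P,f,o=wrist("pics/w3.png");print(o["tool_pos"],o["tool_rot"],o["qpos"].round(0))
X,Y,Z=np.moveaxis(P,-1,0);r,g,b=np.moveaxis(f,-1,0)
B=(X>.44)&(X<.62)&(Y>.12)&(Y<.23)
def rep(n,m):
    q=P[m];print(n,m.sum(),q.mean(0).round(4),q.min(0).round(4),q.max(0).round(4));return q
q=rep("gposttop",B&(Z>.086)&(Z<.096));print(cv2.minAreaRect(q[:,:2].astype(np.float32)))
q=rep("pin",B&(Z>.067)&(Z<.083)&(X<.533))
for a in np.arange(.475,.535,.005):
    s=q[(q[:,0]>=a)&(q[:,0]<a+.005)]
    if len(s):print(a.round(3),len(s),s.mean(0).round(4),np.ptp(s[:,1]).round(4),s[:,2].max().round(4))
T=R.from_euler("xyz",o["tool_rot"],degrees=True);L=T.inv().apply((P-o["tool_pos"]).reshape(-1,3)).reshape(P.shape)
m=(abs(L[...,0])<.05)&(abs(L[...,1])<.03)&(abs(L[...,2]+.01)<.03)&(r>1.3*b)&(r>70)
if m.sum():print("spacer in tool",m.sum(),L[m].min(0),L[m].max(0))
E
```

```text
[0.39670269 0.15287127 0.18746531] [-1.79997012e+02 -1.38356814e-02  8.47810055e+00] [  17.   -8.  -38.  114.   -5.   72. -100.]
gposttop 661 [0.5487 0.1766 0.0899] [0.5363 0.1637 0.0861] [0.5631 0.1899 0.0927]
((0.5496826767921448, 0.17674672603607178), (0.024342816323041916, 0.024006109684705734), 9.336809158325195)
pin 351 [0.5094 0.1704 0.0782] [0.4876 0.1646 0.0745] [0.5328 0.1765 0.0807]
0.485 21 [0.4889 0.168  0.0772] 0.0064 0.0802
0.49 42 [0.4925 0.1682 0.0783] 0.007 0.08
0.495 44 [0.4975 0.1688 0.0783] 0.0071 0.0807
0.5 38 [0.5025 0.1693 0.0782] 0.0061 0.0798
0.505 38 [0.5075 0.17   0.0784] 0.0062 0.0799
0.51 39 [0.5126 0.1707 0.0783] 0.0061 0.0799
0.515 35 [0.5176 0.1715 0.0782] 0.0061 0.0798
0.52 37 [0.5225 0.1722 0.0781] 0.006 0.0798
0.525 34 [0.5273 0.1729 0.0782] 0.0061 0.0803
0.53 23 [0.5313 0.1738 0.0781] 0.0059 0.0792
spacer in tool 4246 [-0.02198987 -0.02185661 -0.02557429] [0.03179177 0.0224302  0.00817771]
```

View pics/w3.png

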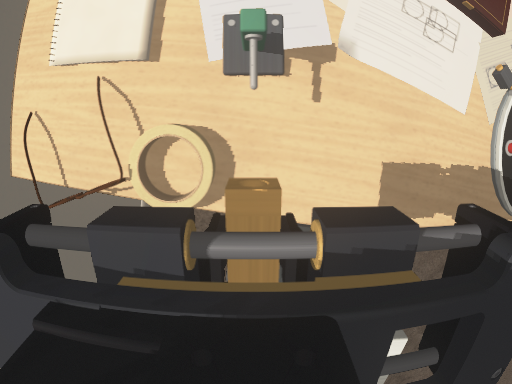

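```bash
python3 go.py .441 .1607 .0684 8.4
```

```text
[0.39733704 0.15044273 0.18728528] [1.79949838e+02 1.19458774e-02 8.30560328e+00] [-0.62545525 -0.6313552  -1.69788128] 0.027576988759095058 29.99867096543312 [  17.   -8.  -38.  115.   -5.   72. -100.]
[ 0.149  -0.0132  0.3962] [ 0.0003  0.0001 -0.0005]
```

>>> servo_tool([
  [[0.05,-0.01,0.1,0,0,0,0],[0.1,-0.01,0.2,0,0,0,0],[0.149,-0.01,0.3,0,0,0,0],[0.149,-0.01,0.37,0,0,0,0],[0.149,-0.01,0.396,0,0,0,0],[0.149,-0.01,0.396,0,0,0,0],[0.149,-0.01,0.396,0,0,0,0],[0.149,-0.01,0.396,0,0,0,0]],
])

```text
time_s: 9.98
tool_pos: [0.4429, 0.1586, 0.0701]
tool_rot: [180.0, -0.1, 8.1]
force: [1.1, -0.3, -1.6]
grip_width: 0.0277
grasp_force: 30.0
```

```bash
python3 - <<'E'
from h import *
ps=[];tips=[];sp=[]
for i in range(5):
    P,f,o=wrist("pics/w4.png" if i==0 else None);ps.append(o["tool_pos"]);print(o["tool_pos"].round(4),o["tool_rot"].round(2),o["force"].round(1))
    T=R.from_euler("xyz",o["tool_rot"],degrees=True);L=T.inv().apply((P-o["tool_pos"]).reshape(-1,3)).reshape(P.shape)
    X,Y,Z=np.moveaxis(L,-1,0)
    m=(X>.034)&(X<.085)&(abs(Y)<.02)&(Z>-.025)&(Z<.012);q=L[m]
    if len(q):
        k=np.polyfit(q[:,0],q[:,1],1);print("pin in tool",len(q),q.mean(0).round(4),"minx",np.percentile(q[:,0],1).round(4),"slope deg",np.degrees(k[0]).round(2),"y at tip",np.polyval(k,q[:,0].min()).round(4),"top",np.percentile(q[:,2],10).round(4))
    r,g,b=np.moveaxis(f,-1,0)
    m=(X<.036)&(X>.015)&(abs(Y)<.02)&(r>1.3*b)&(r>70)&(Z>-.03)&(Z<.02);q=L[m];print("sp",len(q),q.min(0).round(4),q.max(0).round(4),"top",np.median(q[:,2]).round(4))
E
```

```text
[0.4429 0.1586 0.0701] [ 1.7997e+02 -1.4000e-01  8.0700e+00] [ 1.1 -0.3 -1.6]
pin in tool 976 [ 0.0652 -0.0024 -0.0079] minx 0.0462 slope deg -0.58 y at tip -0.0022 top -0.0091
sp 2336 [ 0.015  -0.0148 -0.023 ] [0.0318 0.0134 0.0055] top -0.0208
[0.443  0.1587 0.0703] [ 1.7997e+02 -1.7000e-01  8.0800e+00] [ 0.3  0.1 -0.8]
pin in tool 983 [ 0.0653 -0.0021 -0.0077] minx 0.0461 slope deg -0.19 y at tip -0.0021 top -0.0089
sp 2339 [ 0.015  -0.0147 -0.023 ] [0.0318 0.0134 0.0056] top -0.0208
[0.443  0.1589 0.0702] [179.96  -0.18   8.09] [-0.3 -0.  -1. ]
pin in tool 972 [ 0.0654 -0.0021 -0.0077] minx 0.0461 slope deg -0.02 y at tip -0.0021 top -0.0089
sp 2335 [ 0.015  -0.0148 -0.023 ] [0.0318 0.0133 0.0056] top -0.0207
[0.4429 0.1588 0.0701] [ 1.7996e+02 -1.7000e-01  8.1000e+00] [-0.1  0.1 -1. ]
pin in tool 967 [ 0.0655 -0.002  -0.0079] minx 0.0461 slope deg -0.09 y at tip -0.002 top -0.0091
sp 2340 [ 0.015  -0.0148 -0.0232] [0.0318 0.0134 0.0058] top -0.0208
[0.4427 0.1589 0.0699] [ 1.7996e+02 -1.4000e-01  8.1100e+00] [ 0.6  0.2 -0.9]
pin in tool 962 [ 0.0656 -0.002  -0.0082] minx 0.0463 slope deg -0.08 y at tip -0.002 top -0.0094
sp 2337 [ 0.015  -0.0147 -0.0232] [0.0317 0.0134 0.0055] top -0.0207
```

View pics/w4.png

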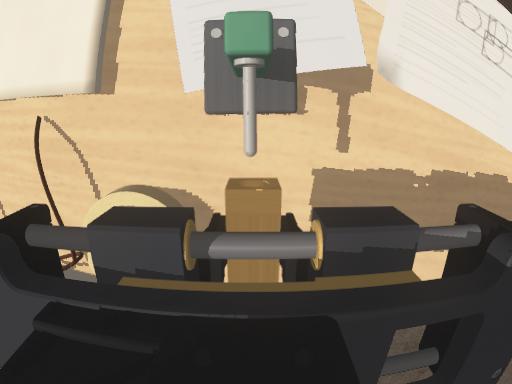

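>>> servo_tool([
  [[0.02,-0.005,0.004,0,0,0,0],[0.04,-0.005,0.004,0,0,0,0],[0.05,-0.005,0.004,0,0,0,0],[0.055,-0.005,0.004,0,0,0,0],[0.06,-0.005,0.004,0,0,0,0],[0.065,-0.005,0.004,0,0,0,0],[0.07,-0.005,0.004,0,0,0,0],[0.074,-0.005,0.004,0,0,0,0],[0.074,-0.005,0.004,0,0,0,0]],
])

```text
time_s: 10.98
tool_pos: [0.461, 0.1631, 0.0667]
tool_rot: [179.9, 0.3, 8.1]
force: [-5.7, -0.7, 2.0]
grip_width: 0.0279
grasp_force: 30.0
```

>>> servo_tool([
  [[0.01,-0.005,0.004,0,0,0,0],[-0.08,-0.005,0.004,0,0,0,0],[-0.08,-0.005,-0.1,0,0,-0.04,0],[-0.08,-0.005,-0.16,0,0,-0.08,0],[-0.08,-0.005,-0.16,0,0,-0.12,0],[-0.08,-0.005,-0.16,0,0,-0.16,0],[-0.08,-0.005,-0.16,0,0,-0.2,0],[-0.08,-0.005,-0.16,0,0,-0.24,0],[-0.08,-0.005,-0.16,0,0,-0.28,0],[-0.08,-0.005,-0.16,0,0,-0.32,0],[-0.08,-0.005,-0.16,0,0,-0.36,0],[-0.08,-0.005,-0.16,0,0,-0.4,0]],
])

```text
time_s: 11.98
tool_pos: [0.4398, 0.1616, 0.1155]
tool_rot: [180.0, 0.0, 80.1]
force: [0.5, -0.6, -1.6]
grip_width: 0.0275
grasp_force: 30.0
```

>>> servo_tool([
  [[0,0,0,0,0,-0.04,0],[0,0,0,0,0,-0.08,0],[0,0,0,0,0,-0.12,0],[0,0,0,0,0,-0.16,0],[0,0,0,0,0,-0.2,0],[0,0,0,0,0,-0.24,0],[0,0,0,0,0,-0.28,0],[0,0,0,0,0,-0.32,0],[0,0,0,0,0,-0.36,0],[0,0,0,0,0,-0.4,0],[0,0,0,0,0,-0.44,0],[0,0,0,0,0,-0.48,0]],
])

```text
time_s: 12.98
tool_pos: [0.4398, 0.1616, 0.1155]
tool_rot: [180.0, 0.0, 166.0]
force: [-0.2, 0.2, -2.1]
grip_width: 0.0277
grasp_force: 30.0
```

```bash
python3 go.py .4421 .1605 .0698 -171.7
```

```text
[0.43982456 0.16156571 0.11548182] [1.79997758e+02 3.62018183e-02 1.66038847e+02] [-0.21110171  0.20994827 -2.07377253] 0.027687720569823594 29.997253641486168 [ 23.   4. -48. 114.   3.  63.  50.]
[-0.0081 -0.0016  0.1523] [-0.      0.0002 -0.1237]
```

```bash
python3 go.py .4428 .1614 .0689 -171.8
```

```text
[0.43982456 0.16156571 0.11548182] [1.79997758e+02 3.62018183e-02 1.66038847e+02] [-0.21110171  0.20994827 -2.07377253] 0.027687720569823594 29.997253641486168 [ 23.   4. -48. 114.   3.  63.  50.]
[-0.0097  0.0019  0.1553] [-0.      0.0002 -0.1231]
```

>>> servo_tool([
  [[-0.01,0.002,0,0,0,-0.04,0],[-0.01,0.002,0.03,0,0,-0.08,0],[-0.01,0.002,0.09,0,0,-0.123,0],[-0.01,0.002,0.14,0,0,-0.123,0],[-0.01,0.002,0.155,0,0,-0.123,0],[-0.01,0.002,0.155,0,0,-0.123,0],[-0.01,0.002,0.155,0,0,-0.123,0],[-0.01,0.002,0.155,0,0,-0.123,0]],
])

```text
time_s: 13.65
tool_pos: [0.4435, 0.1617, 0.0698]
tool_rot: [180.0, 0.1, -172.2]
force: [-0.2, 0.7, -1.3]
grip_width: 0.0278
grasp_force: 30.0
```

```bash
python3 go.py .4428 .1614 .0689 -171.8
```

```text
[0.44345609 0.16172421 0.06984944] [ 1.79999473e+02  9.51667652e-02 -1.72200211e+02] [-0.20554664  0.67293804 -1.29683186] 0.02776492913682517 29.99922662973404 [ 23.   9. -49. 116.   8.  58.  68.]
[ 0.0023 -0.0008  0.0032] [ 0.      0.0005 -0.0022]
```

>>> servo_tool([
  [[-0.02,-0.001,0.003,0,0,-0.002,0],[-0.04,-0.001,0.003,0,0,-0.002,0],[-0.048,-0.001,0.003,0,0,-0.002,0],[-0.055,-0.001,0.003,0,0,-0.002,0],[-0.062,-0.001,0.003,0,0,-0.002,0],[-0.07,-0.001,0.003,0,0,-0.002,0],[-0.078,-0.001,0.003,0,0,-0.002,0],[-0.078,-0.001,0.003,0,0,-0.002,0]],
])

```text
time_s: 14.32
tool_pos: [0.4664, 0.1644, 0.0681]
tool_rot: [180.0, 0.0, -171.8]
force: [0.4, 0.1, -1.1]
grip_width: 0.0277
grasp_force: 30.0
```

Free at 10 mm: this is the blind hole. Going on to about 26 mm.

>>> servo_tool([
  [[-0.012,0,0,0,0,0,0],[-0.024,0,0,0,0,0,0],[-0.036,0,0,0,0,0,0],[-0.046,0,0,0,0,0,0],[-0.055,0,0,0,0,0,0],[-0.055,0,0,0,0,0,0],[-0.055,0,0,0,0,0,0],[-0.055,0,0,0,0,0,0]],
])

```text
time_s: 14.98
tool_pos: [0.482, 0.1667, 0.0679]
tool_rot: [-180.0, -0.0, -171.8]
force: [0.4, 0.8, -1.3]
grip_width: 0.0278
grasp_force: 30.0
```

>>> servo_tool([
  [[0.08,0,0,0,0,0,0],[0.17,0,0,0,0,0,0],[0.2,0,0,0,0,0,0],[0.2,0,-0.1,0,0,0,0],[0.2,0,-0.22,0,0,0.039,0],[0.18,-0.04,-0.34,0,0,0.078,0],[0.15,-0.12,-0.46,0,0,0.117,0],[0.11,-0.22,-0.55,0,0,0.156,0],[0.07,-0.33,-0.62,0,0,0.195,0],[0.04,-0.45,-0.63,0,0,0.234,0],[0,-0.57,-0.63,0,0,0.273,0],[-0.04,-0.67,-0.63,0,0,0.312,0]],
])

```text
time_s: 15.98
tool_pos: [0.5236, -0.0341, 0.258]
tool_rot: [-180.0, 0.2, 131.5]
force: [0.4, 0.2, -0.7]
grip_width: 0.028
grasp_force: 30.0
```

```bash
python3 go.py .5 -.08 .26 98.2
```

```text
[ 0.52364562 -0.0340594   0.25795693] [-1.79994609e+02  1.69570293e-01  1.31529376e+02] [ 0.38099128  0.16264489 -0.74604182] 0.02797982744311149 29.992381408810616 [ 37.   4. -38.  97.   3.  80.  40.]
[-0.0624 -0.1605 -0.0066] [0.0002 0.0009 0.1852]
```

>>> servo_tool([
  [[-0.02,-0.05,0,0,0,0.039,0],[-0.04,-0.1,0,0,0,0.078,0],[-0.06,-0.16,0,0,0,0.117,0],[-0.06,-0.16,0,0,0,0.156,0],[-0.06,-0.16,0,0,0,0.185,0],[-0.06,-0.16,0,0,0,0.185,0]],
])

```text
time_s: 16.48
tool_pos: [0.4989, -0.0765, 0.2571]
tool_rot: [180.0, 0.0, 98.5]
force: [-0.9, -0.2, -0.7]
grip_width: 0.0278
grasp_force: 30.0
```

>>> servo_tool([
  [[0,0,0,0,-0.03,0,0],[0,0,0,0,-0.06,0,0],[0,0,0,0,-0.09,0,0],[0,0,0,0,-0.12,0,0],[0,0,0,0,-0.15,0,0],[0,0,0,0,-0.18,0,0],[0,0,0,0,-0.2,0,0],[0,0,0,0,-0.2,0,0]],
])

```text
time_s: 17.15
tool_pos: [0.4986, -0.0722, 0.2552]
tool_rot: [-179.7, 36.0, 99.4]
force: [-1.1, 0.6, -2.6]
grip_width: 0.0281
grasp_force: 30.0
```

```bash
python3 go.py .5 -.08 .26 98.2
```

```text
[ 0.49859833 -0.0722074   0.25524296] [-179.70194148   35.98488288   99.43847242] [-1.08970359  0.64960024 -2.55342676] 0.02813509447450473 30.000339075922966 [ 27.   2. -48. 107.  37.  82. -20.]
[-0.0307  0.0004  0.0027] [0.0006 0.1999 0.0061]
```

>>> servo_tool([
  [[0,0,0,0,-0.03,0,0],[0,0,0,0,-0.06,0,0],[0,0,0,0,-0.09,0,0],[0,0,0,0,-0.12,0,0],[0,0,0,0,-0.15,0,0],[0,0,0,0,-0.18,0,0],[0,0,0,0,-0.21,0,0],[0,0,0,0,-0.24,0,0],[0,0,0,0,-0.27,0,0],[0,0,0,0,-0.3,0,0],[0,0,0,0,-0.3,0,0],[0,0,0,0,-0.3,0,0]],
])

```text
time_s: 18.15
tool_pos: [0.4993, -0.0753, 0.2564]
tool_rot: [-98.1, 89.8, -179.4]
force: [0.8, 0.2, -1.0]
grip_width: 0.0277
grasp_force: 30.0
```

>>> servo_tool([
  [[0,0,0,0,0,0,0],[0,0,0,0,0,0,0],[0,0,0,0,0,0,0],[0,0,0,0,0,0,0]],
])

```text
time_s: 18.48
tool_pos: [0.499, -0.077, 0.2577]
tool_rot: [147.8, 89.8, 66.4]
force: [0.4, 0.5, -1.6]
grip_width: 0.0276
grasp_force: 30.0
```

```bash
python3 - <<'E'
from h import *
o=get_obs();print(o["tool_pos"],o["qpos"].round(0),o["joint_velocities"].round(2),o["grasp_force"],o["force"])
print(R.from_euler("xyz",o["tool_rot"],degrees=True).as_matrix().round(3))
c=eyes.read_camera("scene");cv2.imwrite("pics/s5.png",cv2.resize(c["frame"],(800,600))[:,:,::-1])
P=cloud(c);r,g,b=np.moveaxis(c["frame"].astype(int),-1,0);X,Y,Z=np.moveaxis(P,-1,0)
m=(r>110)&(g<70)&(Y<-.15)&(Y>-.5)&(Z>.03)&(Z<.075)&(X<.7)&(X>.4);print("post",m.sum(),P[m].mean(0))
E
```

```text
[ 0.49904404 -0.07704963  0.25768232] [-10.  31. -29. 114.  75. 117. -59.] [-0.82  0.42  1.1   0.34 -0.02  0.1  -0.19] 29.99922350049019 [ 0.3523651   0.48229371 -1.58688119]
[[ 0.001  0.989  0.149]
 [ 0.003  0.149 -0.989]
 [-1.     0.002 -0.003]]
post 68 [ 0.49585229 -0.21763753  0.04745616]
```

View pics/s5.png

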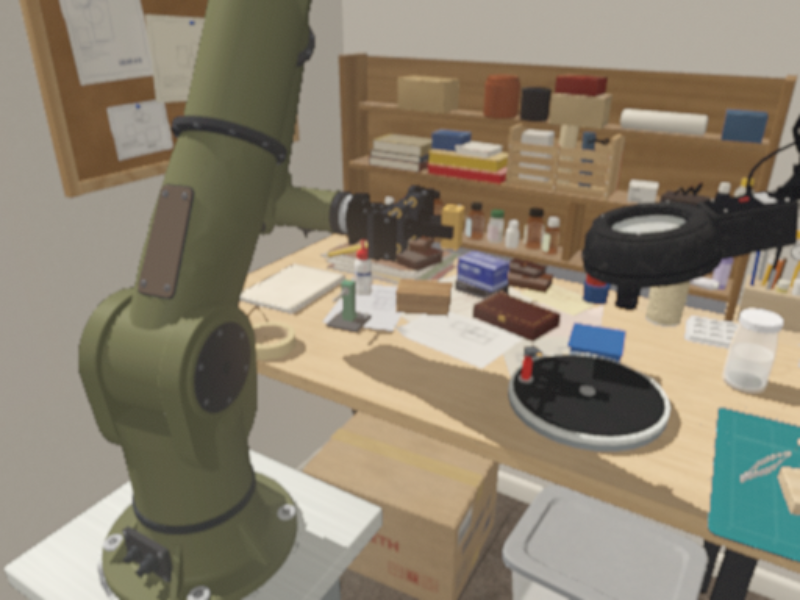

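>>> servo_tool([
  [[0,0,0,0,0.01,0,0],[0,0,0,0,0.02,0,0],[0,0,0,0,0.025,0,0],[0,0,0,0,0.025,0,0],[0,0,0,0,0.025,0,0],[0,0,0,0,0.025,0,0],[0,0,0,0,0.025,0,0],[0,0,0,0,0.025,0,0],[0,0,0,0,0.025,0,0],[0,0,0,0,0.025,0,0]],
])

```text
time_s: 19.37
tool_pos: [0.4991, -0.076, 0.2568]
tool_rot: [-179.5, 85.5, 99.2]
force: [0.1, 0.3, -1.6]
grip_width: 0.0279
grasp_force: 30.0
```

```bash
python3 - <<'E'
from h import *
o=get_obs();print(o["tool_pos"],o["qpos"].round(1),o["joint_velocities"].round(2),o["grasp_force"])
M=R.from_euler("xyz",o["tool_rot"],degrees=True).as_matrix();print(M[2].round(3))
if -M[2,0]>.98 and o["grasp_force"]>10 and o["qpos"][5]<117.3: print(env.sign_off())
E
```

```text
[ 0.49907067 -0.07603599  0.25680723] [ -9.3  28.  -30.3 114.   73.3 114.  -56.7] [ 0.08 -0.03 -0.08 -0.07  0.07  0.11  0.07] 29.999176785349846
[-0.997 -0.001 -0.078]
the job is handed in; nothing more can be done
None
```

The job is handed in at 19.4 s, result not reported: the turntable looks seated in its detent (post within about 0.01–0.02 rad), the second end tried took the pin about 26 mm deep, and the spacer is held still with that hole up, about 5° off vertical and 26 cm above the desk.

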